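# Return the washed pot to its cup under the sliding cover

### The arm

A 7-joint arm with a two-finger parallel gripper is mounted at the origin on a cart in front of the work surface, level with it; the furniture and walls round the work are solid. World frame = base frame: x ahead of the robot, y to its left, z up, the work surface at z = 0. Lengths are in m, angles in degrees, forces in N, time in s.
With the tool pointing down it reaches from about 0.425 to 1.025 m from the base axis. Payload 9.4 kg.
Tool frame: the origin (TCP) lies on the centre line of the jaws, within the pads' length; the fingertips stand 25 mm ahead of it and the grasp point (between the pads) lies 6 mm ahead of it; z points along the fingers, y is the line along which they close (so a half turn about z gives the same grasp; the last joint's range is limited). The gripper opens to 85 mm and grips with 20 to 120 N. Pads are 22 mm wide; open, the fingers measure 114 mm over their backs; the gripper's body (76 mm by 85 mm) begins 54 mm behind the grasp point. The pads swing forward as they close: fully open they stand 13 mm farther back than shut.
Start: joints at [69.46, 34.337, -0.143, 91.639, 0.103, 54.024, -4.572], TCP at [0.202, -0.696, 0.256] pointing down, gripper open.
Joint ranges: [-147.43, 147.43], [-19.82, 112.94], [-74.19, 73.91], [6.32, 146.72], [-59.91, 239.91], [6.04, 106.73], [-150.56, 150.56]. Speed limits (degrees/s): [127.2, 127.2, 172.46, 172.46, 180, 180, 180].

### API

Orientations are given as [roll, pitch, yaw] about the fixed x, y, z axes, in that order (R = Rz(yaw) Ry(pitch) Rx(roll)).
In Python, from station import ctrl, cams gives the robot as it stands (ctrl), with the cameras (cams).
- The arm moves only by the tool nudge_tcp, called after "Call:" as name(argument=value, ...) on one line, values as JSON. Schema: {"type":"object","properties":{"motion":{"type":"array","items":{"type":"number"},"minItems":4,"maxItems":80},"aperture":{"type":"number"},"squeeze":{"type":"number"},"only":{"type":"string"},"quiet":{"type":"boolean"},"lines":{"type":"string"}},"required":["motion"],"additionalProperties":false}. motion is one flat list of numbers that holds 1 to 20 rows one after another, with no inner brackets; each row has 4 numbers: dx, dy, dz in fractions of the full range, 1 being 0.6 m, then a turn about the tool's z in normalised numbers (1 is 90 degrees); each row shifts and turns the commanded pose from where the row before left it, along the tool's axes as they then stand; what a row does not reach is not made up. A row lasts 1/10 s, in which the tool goes at most 0.05 m and 8.59 degrees, less where a joint would pass 70% of its speed; a pose out of reach is approached as far as the arm can. aperture is the finger opening in m, set as the call begins (left out keeps the last). The fingers move at their own pace and stop on an object; squeeze is the grip in N (left out, the last holds). Time passes only in rows, so rows that do not move let the fingers close. The tool returns the time, the measured TCP pose, the force, the opening and the grip force at its end. only (a regular expression) keeps the lines of the reply that match it, lines (a string "A,B") keeps lines A to B, and quiet returns only ok. Shift and turn numbers lie between -1 and 1, and a call with a number outside is refused. Input that does not fit is refused with a message, and nothing moves.
- ctrl.state(): the state, without advancing time (a new reading comes with each control period).
- cams.camera(name): name is "scene" or "top"; returns a dict with "img" (384x512x3 uint8, red, green, blue), "mtx" (3x3 intrinsics, pixels), "rvec" (rotation vector, rad) and "tvec" (3), from world to camera coordinates, as OpenCV has them. Camera axes: x right, y down, z forward; pixel columns grow to the right and rows downward; lengths in m; the calibration is good to about 2 mm. A picture is of the moment at which its call begins. There is no depth.
- ctrl.hand_in(): hands the job in; it is judged then, once.
The state is a dict: "t": time; "q": joint angles; "joint_vel": joint speeds; "effort": joint torques, N m; "tcp_pos": TCP position; "eef_rot": TCP orientation; "contact_force": force on the tool from outside, world axes, zero at the start; "ft_torque": the same for the moment, N m; "width": finger opening in m; "grasp_force": force on a finger pad.
Only numpy, scipy, OpenCV 4.12 (cv2) and the standard library are available. Lean on these libraries where they do the work, as an engineer would, in place of code of your own. Each camera call takes 0.05 s, during which the arm holds its last target. There are 200 camera calls.

### The job

Put the washed blue pot back in the sloping sugar station: slide the clear cover up out of the way, nest the pot squarely and fully home in the empty steel cup, and slide the cover fully shut again. Lower the pot in gently, without letting it drop, and do not disturb the other things on the worktop.

Things in the scene. Friction and masses are not known exactly. Their poses are not given: they have to be found in the camera images.
- station: Steel sugar station, fixed, 256 wide (y) x 181 deep (x) x 170 high; origin at the centre of its underside, z up, x from low front to high back; yaw up to 17 deg. Its deck climbs towards +x at 25 deg: up-slope u = (0.906, 0, 0.423), normal n = (-0.423, 0, 0.906) in its frame. Two holes at y = +52 and -52 mm hold the cups.
- station_front (a point): Middle of the deck's lower edge (deck's top face); axes as the station's. The cups' centres lie 66 mm up the slope from this edge. Along the edge a crumb stop 3 mm thick stands 27 mm above the deck; side cheeks, inner faces at y = +-117 mm, stand 42 mm above the deck, 200 mm long up the slope.
- cover (a joint): Travel of the clear cover up the slope, m: 0 = fully shut, 0.12 = fully open, against its stop. Starts 0 to 0.015, stays where left, takes about 3 N to move. A clear plate 122 up the slope x 244 wide x 3 mm, parallel to the deck, underside 33 mm above it; passes 7 mm above a pot that is home, and is stopped by a prouder one.
- cover_grip (a point): Middle of the top of the black grip block, moving with the cover; axes: x up the slope, y across, z the deck's normal. The block is 36 long up the slope, 14 thick across (y), its top 24 mm above the plate's top face; its centre lies 22 mm from the cover's lower edge.
- empty_cup: The empty tapered steel cup, fixed in the station's left or right hole (it varies). Origin at the centre of its mouth, level with its rim, 4 mm above the deck; z out of the mouth along its axis, 25 deg from vertical, leaning to the station's -x. Bore radius 29 mm at the mouth, 22 at its floor 60 mm down; rim outer radius 35.
- sugar_cup: The same kind of cup in the other hole, with its blue pot of sugar cubes already in it, fixed; origin and axes as for the empty cup, its pot's collar stands 22 mm above the rim.
- pot: Empty blue ceramic pot, loose, 0.1 to 0.2 kg, upright on the worktop, 78 high; origin at the centre of its underside, z up. Tapers from radius 20 at the bottom to 27 mm at height 56; above that a straight collar, radius 32, 22 high to the rim, wall 4. Home, the collar's underside rests on the cup's rim and only the collar stands out: hold it by the collar.
- pot_shoulder (a point): Point on the pot's axis 56 mm above its underside, level with the underside of its collar; meets the empty cup's origin when the pot is home.
- bowl: Bystander: small green bowl, 115 wide, 59 high; origin at the centre of its underside.
- spice_jar: Bystander: spice jar with a green cap, 46 wide, 106 high; origin at the centre of its underside.
- tumbler: Bystander: waisted drinking glass, 62 wide, 85 high; origin at the centre of its underside.
- tin: Bystander: food tin standing near the front edge, 75 wide, 58 high; origin at the centre of its underside.
- spoon: Bystander: steel spoon 201 long lying near the front edge; origin at the middle of its underside.

How it is judged (in metres and radians):
On the way, in this order (a step that is already met when the one before it is completed fails the run):
1. the cover has been slid up clear of the empty cup (value of joint cover above 0.09 m), for 0.2 s.
2. the pot is nested in the empty cup, square and home, with the cover still back (distance between pot_shoulder and empty_cup below 0.005 m and angle between the z axis of pot and the z axis of empty_cup, either way round below 0.06 rad and value of joint cover above 0.06 m), for 0.2 s.
At the end, for the whole second after the job is handed in: The pot is home in the empty cup (its shoulder point within 5 mm of the cup's origin, axes within 0.06 rad), at rest, the cover is shut to within 6 mm, and no bystander has moved 40 mm (distance between pot_shoulder and empty_cup below 0.005 m and angle between the z axis of pot and the z axis of empty_cup, either way round below 0.06 rad and value of joint cover below 0.006 m and linear speed of pot below 0.02 m/s and distance of each of bowl, spice_jar, tumbler, tin, spoon from where it was at the start of the episode below 0.04 m); the robot touches nothing.
It fails at once if the pot is let fall into the cup (over 0.4 m/s near it, not held) (distance between pot_shoulder and empty_cup below 0.07 m and linear speed of pot above 0.4 m/s and contact force between pot and the fingers below 0.1 N).
It fails at once if the pot is rammed into the cup (more than 40 N between them) (contact force between pot and empty_cup above 40 N).
It fails at once if a bystander is pushed 40 mm or more (distance of any of bowl, spice_jar, tumbler, tin, spoon from where it was at the start of the episode above 0.04 m).
It also fails if it takes over 72 s, if anything falls off the work surface, if the arm or the gripper's body presses on something with over 40 N, if the wrist force passes 120 N, or if a joint passes its speed limit or range.

## Working session

There is one attempt and no reset: what is moved stays moved. The work goes in short steps, Python scripts to look and compute and a tool call to move; the robot and the scene stay as the last step left them, time stands still between calls to the robot, and variables do not carry over. Pictures are saved under pics/ and viewed, at most 13 in all, crops included, and the job is handed in when it is done.

```bash
ls; mkdir -p pics
```

Run:
```python
from station import ctrl, cams
import cv2,pickle
for n in("scene","top"):
    c=cams.camera(n); cv2.imwrite(f"pics/{n}0.png",c["img"][:,:,::-1]); pickle.dump(c,open(n+"0.pkl","wb"))
    print(n,c["mtx"],c["rvec"],c["tvec"])
print(ctrl.state())
```

```text
pics
station.py
scene [[468.61535236   0.         258.75684035]
 [  0.         468.61535236 193.81427861]
 [  0.           0.           1.        ]] [ 0.68421993 -2.6023708   1.12768431] [0.43738394 0.30075691 1.15759129]
top [[359.60504487   0.         255.13824194]
 [  0.         359.60504487 191.07536235]
 [  0.           0.           1.        ]] [ 2.18488578 -2.19517877  0.06895277] [-0.06575482  0.54441073  0.92873633]
{'t': 0.1, 'q': array([69.46033877, 34.37908582, -0.14471501, 91.67584403,  0.10210533,
       54.0244166 , -4.57218844]), 'joint_vel': array([-0.01187895, -0.03017123,  0.02258323, -0.17493888,  0.0368028 ,
        0.03164349,  0.0681847 ]), 'effort': array([ 5.30403733e-03, -7.77991104e+01,  1.56973332e+00, -2.58626407e+01,
        1.25965991e-02,  5.49707038e-03, -3.07320488e-05]), 'tcp_pos': array([ 0.20147916, -0.69604174,  0.25551736]), 'eef_rot': array([-1.79921100e+02,  7.14422537e-03,  1.61470084e+01]), 'contact_force': array([-0.16121839,  0.01503371, -0.29422743]), 'ft_torque': array([0.01580297, 0.00418907, 0.01413037]), 'grasp_force': 0.0, 'width': 0.08542052821383903}
```

View pics/scene0.png

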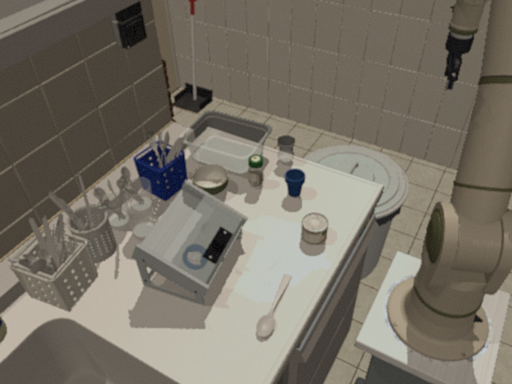

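View pics/top0.png

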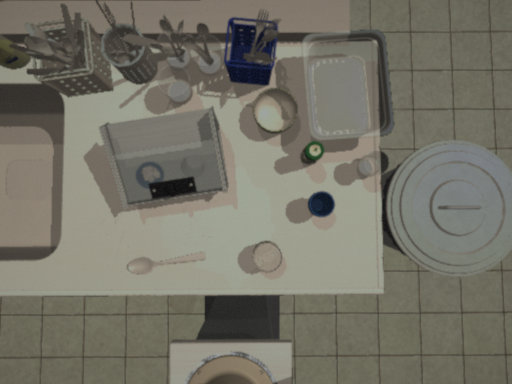

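The scene view shows the pot at (294,183), the station near (190,240) and the tin at (314,228). The top view shows the pot at (320,204) and the station near (165,157), with a blue ring at (149,173) and a black part at (172,188). I'll zoom in on the station.

Run:
```python
import cv2,numpy as np
a=cv2.imread("pics/scene0.png")[170:310,125:265]; b=cv2.imread("pics/top0.png")[95:225,90:240]
a=cv2.resize(a,(400,400),interpolation=cv2.INTER_CUBIC);b=cv2.resize(b,(400,347),interpolation=cv2.INTER_CUBIC)
o=np.zeros((400,800,3),np.uint8);o[:,:400]=a;o[:347,400:]=b
cv2.imwrite("pics/crop0.png",o)
```

```text
(no output)
```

View pics/crop0.png

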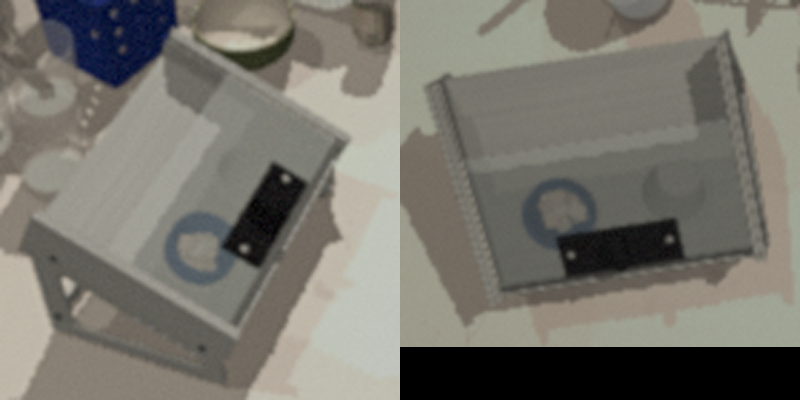

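Create h.py:
```python
import cv2,numpy as np,pickle
def load(n): return pickle.load(open(n+".pkl","rb"))
def cam(c):
    R=cv2.Rodrigues(c["rvec"])[0]; return R,-R.T@np.ravel(c["tvec"])
def ray(c,p):
    R,o=cam(c); d=R.T@np.linalg.solve(c["mtx"],[p[0],p[1],1]); return o,d/np.linalg.norm(d)
def tri(c1,p1,c2,p2):
    A=np.zeros((3,3));b=np.zeros(3);rs=[ray(c1,p1),ray(c2,p2)]
    for o,d in rs:
        P=np.eye(3)-np.outer(d,d);A+=P;b+=P@o
    x=np.linalg.solve(A,b);return x,[np.linalg.norm((np.eye(3)-np.outer(d,d))@(x-o))*1e3 for o,d in rs]
def onz(c,p,z):
    o,d=ray(c,p);return o+d*(z-o[2])/d[2]
def proj(c,X): return cv2.projectPoints(np.atleast_2d(X).astype(float),c["rvec"],c["tvec"],c["mtx"],None)[0][:,0]
def big(m):
    k=max(cv2.findContours(m.astype(np.uint8),0,1)[0],key=cv2.contourArea);return k
def win(c,x0,x1,y0,y1,f):
    im=c["img"].astype(int);m=f(im[...,0],im[...,1],im[...,2]);w=np.zeros_like(m);w[y0:y1,x0:x1]=1;return m&w
```

Run:
```python
from h import *
S,T=load("scene0"),load("top0")
for n,c in(("S",S),("T",T)): print(n,"cam",cam(c)[1].round(3),cam(c)[0][2].round(3))
blk=lambda r,g,b:(r+g+b<130)
blue=lambda r,g,b:(b-r>25)
B={}
for n,c,w in(("S",S,(195,240,220,270)),("T",T,(145,200,172,205))):
    k=big(win(c,*w,blk));q=cv2.minAreaRect(k);bx=cv2.boxPoints(q);print(n,"black",cv2.contourArea(k),q);print(bx.round(1).tolist())
for n,c,w in(("S",S,(175,222,230,280)),("T",T,(130,168,155,190))):
    k=big(win(c,*w,blue));print(n,"ring",cv2.contourArea(k),cv2.fitEllipse(cv2.convexHull(k)))
for n,c,w in(("S",S,(278,312,163,203)),("T",T,(300,342,185,222))):
    k=big(win(c,*w,blue));print(n,"pot",cv2.contourArea(k),cv2.fitEllipse(k),cv2.boundingRect(k),cv2.minEnclosingCircle(k))
```

Run:
```python
import cv2,numpy as np
a=cv2.imread("pics/scene0.png")[160:205,272:317]; b=cv2.imread("pics/top0.png")[182:227,298:343]
o=np.hstack([cv2.resize(x,(400,400),interpolation=0) for x in(a,b)])
cv2.imwrite("pics/pot0.png",o)
```

```text
S cam [0.041 0.767 1.016] [ 0.377 -0.629 -0.68 ]
T cam [ 0.485 -0.068  0.961] [ 0.062 -0.001 -0.998]
S black 405.5 ((217.38232421875, 245.0294189453125), (14.062884330749512, 33.61372375488281), 30.963754653930664)
[[202.6999969482422, 255.8000030517578], [220.0, 227.0], [232.10000610351562, 234.1999969482422], [214.8000030517578, 263.1000061035156]]
T black 622.5 ((172.0677490234375, 187.96063232421875), (16.178932189941406, 45.365028381347656), 81.63410949707031)
[[148.39999389648438, 183.3000030517578], [193.3000030517578, 176.6999969482422], [195.6999969482422, 192.6999969482422], [150.8000030517578, 199.3000030517578]]Traceback (most recent call last):
  File "<stdin>", line 10, in <module>
  File "h.py", line 16, in big
    k=max(cv2.findContours(m.astype(np.uint8),0,1)[0],key=cv2.contourArea);return k
ValueError: max() iterable argument is empty
```

View pics/pot0.png

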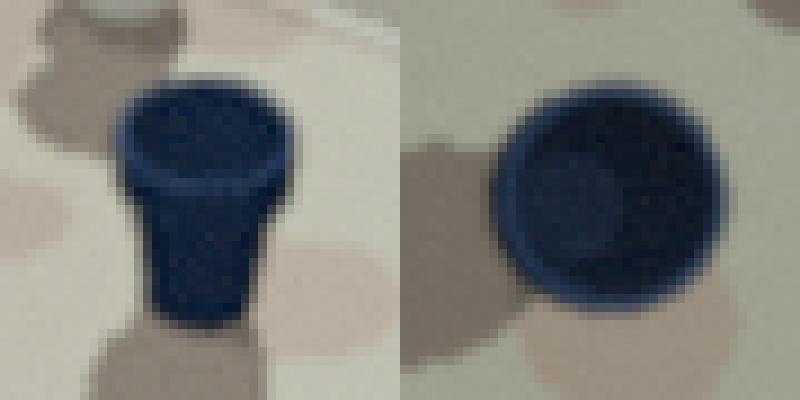

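The pot crop shows it upright. Its rim is centred at about (294.6,174.9) in the scene view and (321.4,203.4) in the top view.

Run:
```python
from h import *
S,T=load("scene0"),load("top0")
blue=lambda r,g,b:(b-r>15)
for n,c,w in(("S",S,(290,291,173,175)),("S",S,(184,188,250,254)),("T",T,(138,141,170,176)),("T",T,(320,322,202,204))): print(n,c["img"][w[2]:w[3],w[0]:w[1]].reshape(-1,3).tolist())
print("pot rim",tri(S,(294.6,174.9),T,(321.4,203.4)))
for n,c,w in(("S",S,(278,312,163,203)),("T",T,(300,342,185,222))):
    k=big(win(c,*w,blue));print(n,"pot",cv2.contourArea(k),cv2.fitEllipse(k),cv2.boundingRect(k),cv2.minEnclosingCircle(k))
E=[]
for n,c,w in(("S",S,(178,225,225,280)),("T",T,(125,172,150,195))):
    k=big(win(c,*w,blue));h=cv2.convexHull(k);e=cv2.fitEllipse(h);E.append(e[0]);print(n,"ring",cv2.contourArea(k),e,cv2.boundingRect(k))
print("ring",tri(S,E[0],T,E[1]))
s=[(202.7,255.8),(220,227),(232.1,234.2),(214.8,263.1)];t=[(148.4,183.3),(193.3,176.7),(195.7,192.7),(150.8,199.3)]
P=[tri(S,a,T,b) for a,b in zip(s,t)]
for p in P: print(p[0].round(4),np.round(p[1],1))
```

```text
S [[19, 32, 54], [22, 37, 58]]
S [[124, 127, 121], [98, 104, 106], [83, 93, 99], [82, 92, 97], [109, 112, 111], [91, 97, 103], [80, 89, 96], [84, 92, 96], [94, 99, 102], [84, 93, 99], [82, 90, 96], [94, 100, 101], [88, 98, 102], [84, 93, 100], [82, 90, 96], [102, 105, 105]]
T [[65, 72, 78], [64, 68, 74], [64, 71, 74], [65, 71, 76], [63, 69, 72], [65, 71, 74], [64, 69, 72], [64, 71, 74], [67, 71, 73], [66, 70, 74], [66, 71, 74], [66, 70, 73], [65, 71, 74], [63, 69, 72], [65, 70, 75], [62, 67, 72], [63, 69, 73], [61, 68, 71]]
T [[27, 38, 56], [29, 38, 53], [25, 37, 55], [27, 37, 54]]
pot rim (array([ 0.50918865, -0.23157253,  0.07412692]), [np.float64(0.14618144077431175), np.float64(0.14618144077432718)])
S pot 347.0 ((294.36273193359375, 180.62974548339844), (17.754405975341797, 27.39916229248047), 1.457776427268982) (285, 169, 20, 28) ((294.4774475097656, 182.38722229003906), 13.62291145324707)
T pot 467.0 ((321.0224304199219, 203.81106567382812), (24.140869140625, 24.700115203857422), 81.7699966430664) (309, 192, 25, 25) ((321.0, 203.8333282470703), 12.702900886535645)
S ring 44.0 ((196.3531494140625, 249.21009826660156), (8.325764656066895, 15.150288581848145), 95.861328125) (189, 245, 16, 8)Traceback (most recent call last):
  File "<stdin>", line 10, in <module>
  File "h.py", line 16, in big
    k=max(cv2.findContours(m.astype(np.uint8),0,1)[0],key=cv2.contourArea);return k
ValueError: max() iterable argument is empty
```

Run:
```python
from h import *
S,T=load("scene0"),load("top0")
print("pot",tri(S,(294.6,174.9),T,(321.0,203.8)))
E=[]
for n,c,w in(("S",S,(178,225,230,280)),("T",T,(130,168,155,195))):
    c=dict(c,img=cv2.GaussianBlur(c["img"],(3,3),0))
    for th in(6,8,10):
        k=big(win(c,*w,lambda r,g,b:(b-r>th)));h=cv2.convexHull(k);e=cv2.fitEllipse(h);print(n,th,"ring",cv2.contourArea(k),np.round(e[0]+e[1]+(e[2],),1),cv2.boundingRect(k))
print("ring",tri(S,(194.7,256.5),T,(149.7,174.6)))
s=[(202.7,255.8),(220,227),(232.1,234.2),(214.8,263.1)];t=[(148.4,183.3),(193.3,176.7),(195.7,192.7),(150.8,199.3)]
for a,b in zip(s,t):
    p=tri(S,a,T,b);print(p[0].round(4),np.round(p[1],1))
a=S["img"][220:315,125:265,::-1]; b=T["img"][95:225,90:240,::-1]
o=np.zeros((600,800,3),np.uint8)
x=cv2.resize(S["img"][172:312,130:262,::-1],(396,420),interpolation=2);y=cv2.resize(T["img"][140:215,120:240,::-1],(800,500),interpolation=2)
cv2.imwrite("pics/T1.png",y)
```

```text
pot (array([ 0.50834223, -0.23022437,  0.07549757]), [np.float64(0.04831460638675716), np.float64(0.04831460638683263)])
S 6 ring 420.0 [194.9 256.5  23.8  24.8  25.1] (183, 244, 24, 25)
S 8 ring 182.5 [194.9 256.5  23.6  24.2  24.2] (183, 245, 24, 24)
S 10 ring 155.0 [194.9 256.5  23.2  23.6  33.7] (183, 245, 24, 24)
T 6 ring 170.0 [149.  174.8  25.1  26.2  84.7] (136, 162, 27, 26)
T 8 ring 118.5 [149.1 174.9  24.7  25.9  92.3] (136, 163, 27, 25)
T 10 ring 25.0 [142.8 182.1   4.7  11.9 128.1] (138, 178, 10, 9)
ring (array([0.58204964, 0.18974019, 0.08571538]), [np.float64(0.757621687921228), np.float64(0.7576216879213079)])
[0.5583 0.1876 0.1005] [0.5 0.5]
[0.5751 0.081  0.0978] [0.8 0.8]
[0.5383 0.0776 0.0855] [2. 2.]
[0.522  0.1852 0.0904] [1.4 1.4]
```

View pics/T1.png

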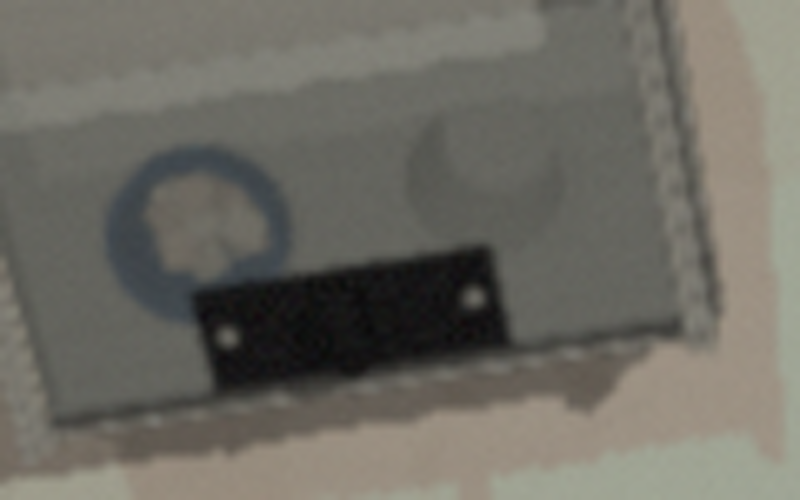

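The zoomed top view shows the sugar ring on the station's left and the empty cup on its right, at full-image pixel (192.5,166). It also shows the black grip base with screws at (154,190.5) and (191,184.7). Next I'll refine the yaw and positions.

Run:
```python
from h import *
S,T=load("scene0"),load("top0")
def blob(c,x,y,r=4):
    g=c["img"].astype(float).sum(2)[y-r:y+r+1,x-r:x+r+1]; yy,xx=np.mgrid[-r:r+1,-r:r+1]; w=np.where((xx**2+yy**2<=9),np.clip(g-110,0,None),0)
    return (x+(w*xx).sum()/w.sum(),y+(w*yy).sum()/w.sum())
tp=[blob(T,154,190,3),blob(T,190,184,3)];sp=[blob(S,210,256,3),blob(S,225,232,3)];print(tp,sp)
Q=[tri(S,a,T,b) for a,b in zip(sp,tp)]
for q in Q:print("screw",q[0].round(4),q[1][0].round(2))
d=Q[0][0]-Q[1][0];print("yaw screws",np.degrees(np.arctan2(-d[0],d[1])),np.linalg.norm(d))
a,b=[onz(T,p,.09) for p in tp];d=a-b;print("yaw top",np.degrees(np.arctan2(-d[0],d[1])))
for e in(((148.4,183.3),(193.3,176.7)),):
    a,b=[onz(T,p,.095) for p in e];d=a-b;print("yaw blk",np.degrees(np.arctan2(-d[0],d[1])))
r,e=tri(S,(194.9,256.5),T,(149.05,174.85));print("ring",r,e)
for yaw in(8,9):
    y=np.radians(yaw);n=np.array([-.423*np.cos(y),-.423*np.sin(y),.906]);u=np.array([.906*np.cos(y),.906*np.sin(y),.423]);v=np.array([-np.sin(y),np.cos(y),0])
    sug=r-.011*n;emp=sug-.104*v;mid=sug-.052*v;org=mid-.004*n-.066*u
    print(yaw,"sug",sug.round(4),"emp",emp.round(4),"front",org.round(4),"exp z",.0471, proj(T,emp),proj(S,emp))
    # grip plate centre relative to front in (u,v,n)
    c=(Q[0][0]+Q[1][0])/2-org;print("screws mid u,v,n",(c@u).round(4),(c@v).round(4),(c@n).round(4))
# front lower corners of the deck/crumb stop and cheeks, top view pixels
```

```text
[(np.float64(153.70285714285714), np.float64(190.10761904761904)), (np.float64(190.6282722513089), np.float64(184.2111692844677))] [(np.float64(210.05143160127253), np.float64(256.5201484623542)), (np.float64(224.8953488372093), np.float64(231.46243291592128))]
screw [0.543  0.1767 0.0949] 0.32
screw [0.5565 0.0873 0.0962] 0.0
yaw screws 8.569197913058149 0.09040851097554316
yaw top 8.849524915100062
yaw blk 8.1452553922052
ring [0.58095473 0.19064563 0.08740767] [np.float64(0.41679563573542056), np.float64(0.4167956357353807)]
8 sug [0.5856 0.1913 0.0774] emp [0.6    0.0883 0.0774] front [0.5353 0.1317 0.0459] exp z 0.0471 [[191.67353158 167.25761002]] [[211.72875058 230.64922093]]
screws mid u,v,n 0.034 -0.0018 0.0389
9 sug [0.5856 0.1914 0.0774] emp [0.6018 0.0887 0.0774] front [0.5363 0.1309 0.0459] exp z 0.0471 [[191.53700973 166.54123686]] [[211.11428558 230.49818004]]
screws mid u,v,n 0.0332 -0.0011 0.0393
```

Careful with the scale: shifts go in shares of 0.6 m and turns go in shares of 90 degrees. That gives: -0.042 m is -0.07, 0.025 m is 0.0417, 7.55 degrees is 0.0839.

Call:
nudge_tcp(motion=[0, 0, 0, 0.0839, 0.0417, -0.07, 0, 0, 0.0417, -0.07, 0, 0, 0.0417, -0.07, 0, 0, 0.0417, -0.07, 0, 0, 0.0417, -0.07, 0, 0, 0.0417, -0.07, 0, 0, 0.0417, -0.07, 0, 0, 0.0417, -0.07, 0, 0, 0.0417, -0.07, 0, 0, 0.0417, -0.07, 0, 0, 0.0417, -0.07, 0, 0, 0.0417, -0.07, 0, 0, 0.0417, -0.07, 0, 0, 0.0417, -0.07, 0, 0, 0.0417, -0.07, 0, 0, 0.0417, -0.07, 0, 0, 0, 0, 0, 0, 0, 0, 0, 0], aperture=0.04, squeeze=20)

```text
t: 2.0
tcp_pos: [0.4966, 0.0289, 0.2558]
eef_rot: [-180.0, 0.1, 8.8]
contact_force: [-0.6, -0.2, -0.0]
width: 0.0401
grasp_force: 0.0
```

Add to h.py:
```python
def to(x,y,z,yaw=None):
    from station import ctrl, cams
    from scipy.spatial.transform import Rotation as R
    s=ctrl.state();r=R.from_euler("xyz",s["eef_rot"],degrees=True).as_matrix()
    print("t",round(s["t"],1),"tcp",s["tcp_pos"].round(4),s["eef_rot"].round(1),"w",round(s["width"],4),"F",s["contact_force"].round(1),"move",(r.T@(np.array([x,y,z])-s["tcp_pos"])).round(4))
```

```bash
python3 -c "
from h import *
to(.541,.131,.1255)"
```

```text
t 2.0 tcp [0.4966 0.0289 0.2558] [-1.8e+02  1.0e-01  8.8e+00] w 0.0401 F [-0.6 -0.2 -0. ] move [ 0.0596 -0.0941  0.1303]
```

Scaled: -0.047 m is -0.0783, 0.03 m is 0.05.

Call:
nudge_tcp(motion=[0.05, -0.0783, 0, 0, 0.05, -0.0783, 0, 0, 0, 0, 0.05, 0, 0, 0, 0.05, 0, 0, 0, 0.0333, 0, 0, 0, 0.0333, 0, 0, 0, 0, 0, 0, 0, 0, 0], aperture=0.04, squeeze=20)

```text
t: 2.8
tcp_pos: [0.5371, 0.1178, 0.1564]
eef_rot: [180.0, 0.1, 8.5]
contact_force: [-0.1, 0.5, -0.2]
width: 0.0401
grasp_force: 0.0
```

Run:
```python
from h import *
from station import ctrl, cams
to(.541,.131,.1255)
S,T=cams.camera("scene"),cams.camera("top")
o=np.hstack([cv2.resize(S["img"][180:290,150:260,::-1],(400,400),interpolation=2),cv2.resize(T["img"][120:230,110:220,::-1],(400,400),interpolation=2)])
cv2.imwrite("pics/g1.png",o)
```

```text
t 2.8 tcp [0.5371 0.1178 0.1564] [1.8e+02 1.0e-01 8.5e+00] w 0.0401 F [-0.1  0.5 -0.2] move [ 0.0059 -0.0125  0.0309]
```

View pics/g1.png

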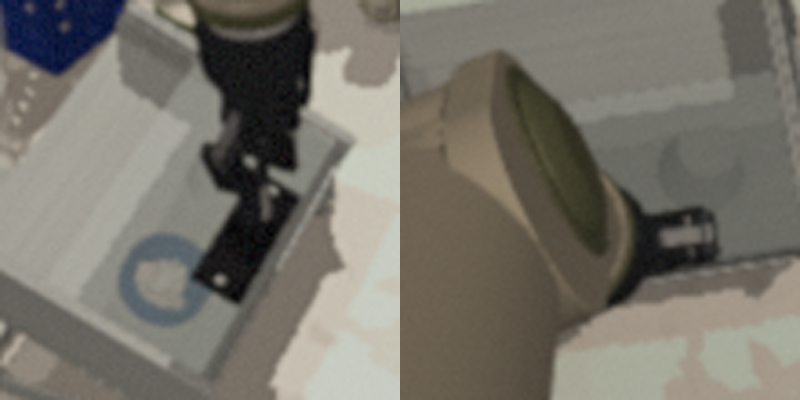

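The gripper is above the grip block and 12 mm short in y. I'll finish the alignment, descend and close.

Scaled: 0.015 m is 0.025, -0.0125 m is -0.0208.

Call:
nudge_tcp(motion=[0.01, -0.0208, 0, 0, 0, 0, 0.025, 0, 0, 0, 0.0167, 0, 0, 0, 0.01, 0, 0, 0, 0, 0, 0, 0, 0, 0, 0, 0, 0, 0], aperture=0.04, squeeze=20)

```text
t: 3.6
tcp_pos: [0.5415, 0.1325, 0.1256]
eef_rot: [-180.0, -0.0, 8.6]
contact_force: [-0.2, 0.4, 0.8]
width: 0.04
grasp_force: 0.0
```

Call:
nudge_tcp(motion=[0, 0, 0, 0, 0, 0, 0, 0, 0, 0, 0, 0, 0, 0, 0, 0, 0, 0, 0, 0, 0, 0, 0, 0], aperture=0, squeeze=30)

```text
t: 4.2
tcp_pos: [0.5413, 0.1321, 0.1256]
eef_rot: [180.0, -0.0, 8.6]
contact_force: [-0.7, -3.0, 5.6]
width: 0.0131
grasp_force: 32.2
```

The block is gripped (13 mm opening, 32 N). Next I'll slide the cover up the slope.

Scaled: 0.009 m is 0.015, -0.0042 m is -0.007.

Call:
nudge_tcp(motion=[0.015, 0, -0.007, 0, 0.015, 0, -0.007, 0, 0.015, 0, -0.007, 0, 0.015, 0, -0.007, 0, 0.015, 0, -0.007, 0, 0.015, 0, -0.007, 0, 0.015, 0, -0.007, 0, 0.015, 0, -0.007, 0, 0.015, 0, -0.007, 0, 0.015, 0, -0.007, 0, 0, 0, 0, 0, 0, 0, 0, 0, 0, 0, 0, 0])

```text
t: 5.5
tcp_pos: [0.6318, 0.1459, 0.1683]
eef_rot: [-180.0, -0.1, 8.6]
contact_force: [-0.9, -1.7, 6.2]
width: 0.0133
grasp_force: 32.2
```

Scaled: 0.0045 m is 0.0075, -0.0021 m is -0.0035.

Call:
nudge_tcp(motion=[0.0075, 0, -0.0035, 0, 0.0075, 0, -0.0035, 0, 0, 0, 0, 0, 0, 0, 0, 0])

```text
t: 5.9
tcp_pos: [0.6395, 0.1471, 0.1719]
eef_rot: [180.0, 0.0, 8.6]
contact_force: [-4.4, -3.2, 6.2]
width: 0.0132
grasp_force: 32.2
```

Call:
nudge_tcp(motion=[0.0075, 0, -0.0035, 0, 0.0045, 0, -0.0022, 0, 0, 0, 0, 0, 0, 0, 0, 0])

```text
t: 6.3
tcp_pos: [0.6401, 0.1472, 0.1721]
eef_rot: [179.9, 0.9, 8.6]
contact_force: [-18.4, -4.0, -2.4]
width: 0.0132
grasp_force: 31.2
```

Scaled: -0.0055 m is -0.0092, 0.0026 m is 0.0043.

Call:
nudge_tcp(motion=[-0.0092, 0, 0.0043, 0, 0, 0, 0, 0])

```text
t: 6.5
tcp_pos: [0.6397, 0.1471, 0.172]
eef_rot: [180.0, 0.2, 8.6]
contact_force: [-6.8, -2.5, 1.9]
width: 0.0131
grasp_force: 31.8
```

Call:
nudge_tcp(motion=[0, 0, 0, 0, 0, 0, 0, 0, 0, 0, 0, 0, 0, 0, -0.05, 0, 0, 0, -0.05, 0, 0, 0, -0.05, 0, 0, 0, 0, 0, 0, 0, 0, 0], aperture=0.04)

```text
t: 7.3
tcp_pos: [0.6414, 0.1477, 0.263]
eef_rot: [-180.0, -0.1, 8.6]
contact_force: [-0.2, 0.4, -0.1]
width: 0.04
grasp_force: 0.0
```

```bash
python3 -c "
from h import *
to(.5085,-.2308,.25)"
```

```text
t 7.3 tcp [0.6414 0.1477 0.263 ] [-1.8e+02 -1.0e-01  8.6e+00] w 0.04 F [-0.2  0.4 -0.1] move [-0.188   0.3544  0.0125]
```

Scaled: 0.0443 m is 0.0738, -0.0235 m is -0.0392.

Call:
nudge_tcp(motion=[-0.0392, 0.0738, 0, 0, -0.0392, 0.0738, 0, 0, -0.0392, 0.0738, 0, 0, -0.0392, 0.0738, 0, 0, -0.0392, 0.0738, 0, 0, -0.0392, 0.0738, 0, 0, -0.0392, 0.0738, 0, 0, -0.0392, 0.0738, 0, 0, 0, 0, 0, 0, 0, 0, 0, 0, 0, 0, 0, 0], aperture=0.085)

```text
t: 8.4
tcp_pos: [0.5087, -0.2286, 0.2615]
eef_rot: [-179.9, 0.0, 8.7]
contact_force: [0.5, 0.9, -0.6]
width: 0.0853
grasp_force: 0.0
```

Run:
```python
from h import *
from station import ctrl, cams
to(.5085,-.2308,.17)
C={}
for n in("scene","top"):
    c=cams.camera(n);pickle.dump(c,open(n+"1.pkl","wb"));C[n]=c
S,T=C["scene"],C["top"]
o=np.hstack([cv2.resize(S["img"][190:290,145:245,::-1],(400,400),interpolation=2),cv2.resize(T["img"][120:220,120:220,::-1],(400,400),interpolation=2)])
cv2.imwrite("pics/g2.png",o)
```

```text
t 8.4 tcp [ 0.5087 -0.2286  0.2615] [-179.9    0.     8.7] w 0.0853 F [ 0.5  0.9 -0.6] move [-0.0004  0.0023  0.0915]
```

View pics/g2.png

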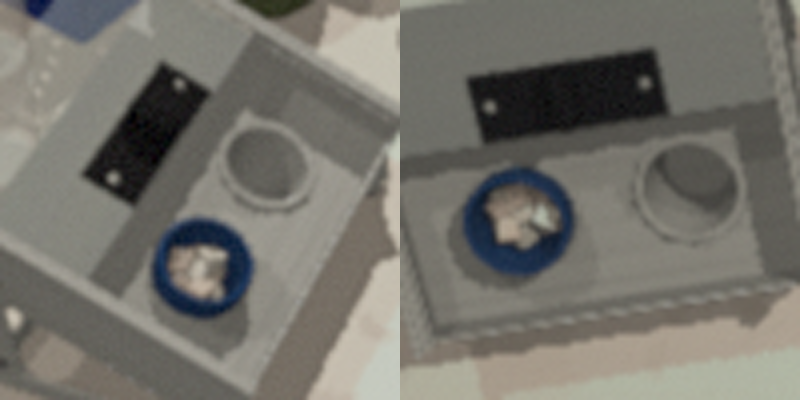

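The cover is open. The empty cup's mouth is centred at about (211.4,230.9) in the scene view and (191.9,167.1) in the top view. This matches my prediction, so emp ≈ (0.601,0.0885,0.077).

Scaled: 0.04 m is 0.0667, 0.03 m is 0.05.

Call:
nudge_tcp(motion=[0, 0.0033, 0, 0, 0, 0, 0.0667, 0, 0, 0, 0.0667, 0, 0, 0, 0.0667, 0, 0, 0, 0.05, 0, 0, 0, 0.0333, 0, 0, 0, 0, 0, 0, 0, 0, 0])

```text
t: 9.3
tcp_pos: [0.509, -0.2314, 0.0924]
eef_rot: [-180.0, 0.0, 8.7]
contact_force: [0.2, 0.6, -0.8]
width: 0.0849
grasp_force: 0.0
```

Run:
```python
from h import *
S,T=load("scene1"),load("top1")
print(tri(S,(211.4,230.9),T,(191.9,167.1)))
to(.5085,-.2308,.088)
```

```text
(array([0.60094909, 0.08820587, 0.0757862 ]), [np.float64(0.3429981307556994), np.float64(0.3429981307556873)])
t 9.3 tcp [ 0.509  -0.2314  0.0924] [-180.     0.     8.7] w 0.0849 F [ 0.2  0.6 -0.8] move [-0.0004 -0.0007  0.0044]
```

Scaled: 0.009 m is 0.015.

Call:
nudge_tcp(motion=[0, 0, 0.015, 0, 0, 0, 0, 0, 0, 0, 0, 0])

```text
t: 9.6
tcp_pos: [0.5089, -0.2319, 0.0838]
eef_rot: [180.0, -0.0, 8.6]
contact_force: [-0.2, 0.8, 0.1]
width: 0.0848
grasp_force: 0.0
```

Call:
nudge_tcp(motion=[0, 0, 0, 0, 0, 0, 0, 0, 0, 0, 0, 0, 0, 0, 0, 0, 0, 0, 0, 0, 0, 0, 0, 0], aperture=0.05, squeeze=20)

```text
t: 10.2
tcp_pos: [0.509, -0.2319, 0.084]
eef_rot: [180.0, -0.1, 8.6]
contact_force: [-0.3, 0.4, 5.5]
width: 0.0622
grasp_force: 20.7
```

Call:
nudge_tcp(motion=[0, 0, -0.0333, 0, 0, 0, -0.05, 0, 0, 0, -0.05, 0, 0, 0, -0.05, 0, 0, 0, 0, 0, 0, 0, 0, 0])

```text
t: 10.8
tcp_pos: [0.5086, -0.2319, 0.1937]
eef_rot: [180.0, -0.1, 8.6]
contact_force: [-0.1, 0.5, -1.7]
width: 0.0623
grasp_force: 23.9
```

Run:
```python
from h import *
from station import ctrl, cams
C={}
for n in("scene","top"):
    c=cams.camera(n);pickle.dump(c,open(n+"2.pkl","wb"));C[n]=c
cv2.imwrite("pics/g3.png",cv2.resize(C["scene"]["img"][110:200,250:340,::-1],(600,600),interpolation=2))
to(.55,.08,.2)
```

```text
t 10.9 tcp [ 0.508  -0.2316  0.1923] [-1.8e+02  1.0e-01  8.6e+00] w 0.0623 F [ 0.2  0.2 -3.8] move [ 0.0881 -0.3018 -0.0076]
```

View pics/g3.png

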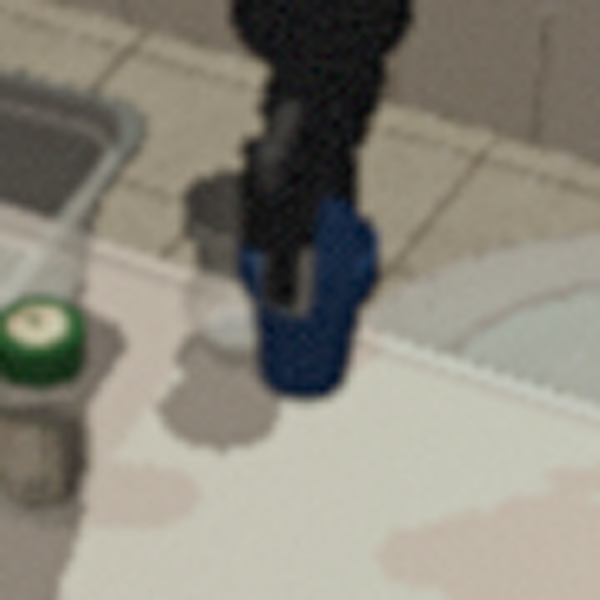

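The fingertips reach right down to the collar's underside (crop about (290,315)), too low for the tilted seat. I'll set the pot down and re-grip 8 mm higher.

Call:
nudge_tcp(motion=[0, 0, 0.0667, 0, 0, 0, 0.0667, 0, 0, 0, 0.0333, 0, 0, 0, 0.01, 0, 0, 0, 0.005, 0, 0, 0, 0, 0, 0, 0, 0, 0])

```text
t: 11.6
tcp_pos: [0.5088, -0.2318, 0.0844]
eef_rot: [180.0, 0.0, 8.6]
contact_force: [0.5, -0.5, -1.8]
width: 0.0625
grasp_force: 24.0
```

Call:
nudge_tcp(motion=[0, 0, 0, 0, 0, 0, 0, 0, 0, 0, 0, 0, 0, 0, -0.015, 0, 0, 0, 0, 0, 0, 0, 0, 0], aperture=0.085)

```text
t: 12.2
tcp_pos: [0.5089, -0.232, 0.0938]
eef_rot: [180.0, -0.0, 8.6]
contact_force: [-0.0, -0.1, 0.8]
width: 0.0848
grasp_force: 0.0
```

Call:
nudge_tcp(motion=[0, 0, 0, 0, 0, 0, 0, 0, 0, 0, 0, 0, 0, 0, 0, 0, 0, 0, 0, 0, 0, 0, 0, 0], aperture=0.05, squeeze=25)

```text
t: 12.8
tcp_pos: [0.5088, -0.2316, 0.0936]
eef_rot: [-180.0, -0.0, 8.6]
contact_force: [0.3, 1.4, 5.3]
width: 0.0617
grasp_force: 25.8
```

Call:
nudge_tcp(motion=[0, 0, -0.0333, 0, 0, 0, -0.0667, 0, 0, 0, -0.0667, 0, 0, 0, -0.0667, 0, 0, 0, -0.0167, 0, 0, 0, 0, 0, 0, 0, 0, 0])

```text
t: 13.5
tcp_pos: [0.5079, -0.2316, 0.242]
eef_rot: [-180.0, 0.1, 8.6]
contact_force: [-0.7, -0.1, -2.1]
width: 0.0613
grasp_force: 28.6
```

Run:
```python
from h import *
from station import ctrl, cams
to(.55,.08,.22)
c=cams.camera("scene");k=big(win(c,270,330,110,190,lambda r,g,b:b-r>25));print(cv2.boundingRect(k),cv2.contourArea(k))
```

```text
t 13.5 tcp [ 0.5079 -0.2316  0.242 ] [-1.8e+02  1.0e-01  8.6e+00] w 0.0613 F [-0.7 -0.1 -2.1] move [ 0.0882 -0.3018  0.0221]
(286, 129, 21, 30) 274.5
```

Scaled: -0.0378 m is -0.063, 0.0175 m is 0.0292.

Call:
nudge_tcp(motion=[0.0292, -0.063, 0, 0, 0.0292, -0.063, 0, 0, 0.0292, -0.063, 0, 0, 0.0292, -0.063, 0, 0, 0.0292, -0.063, 0, 0, 0.0292, -0.063, 0, 0, 0.0292, -0.063, 0, 0, 0.0292, -0.063, 0, 0, 0, 0, 0, 0, 0, 0, 0, 0, 0, 0, 0, 0])

```text
t: 14.65
tcp_pos: [0.6011, 0.0867, 0.2418]
eef_rot: [179.9, 0.2, 8.5]
contact_force: [-0.5, -0.9, -2.1]
width: 0.0612
grasp_force: 28.7
```

Run:
```python
from h import *
from station import ctrl, cams
to(.601,.0883,.1523)
a=cams.camera("scene");b=cams.camera("top")
o=np.hstack([cv2.resize(a["img"][160:270,160:270,::-1],(400,400),interpolation=2),cv2.resize(b["img"][110:220,120:230,::-1],(400,400),interpolation=2)])
cv2.imwrite("pics/g4.png",o)
```

```text
t 14.7 tcp [0.6011 0.0867 0.2418] [179.9   0.2   8.5] w 0.0612 F [-0.5 -0.9 -2.1] move [ 0.0004 -0.0016  0.0894]
```

View pics/g4.png

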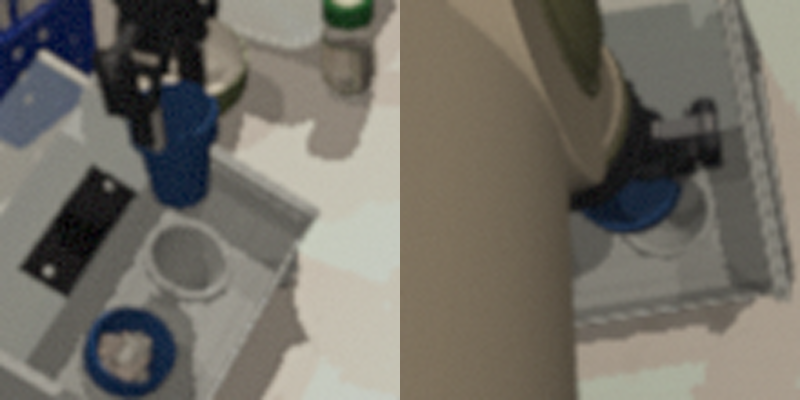

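The pot hangs upright over the empty cup. I'll lower it into the mouth.

Careful with the scale: shifts go in shares of 0.6 m and turns go in shares of 90 degrees. That gives: 0.02 m is 0.0333, 0.01 m is 0.0167.

Call:
nudge_tcp(motion=[0, -0.0025, 0.0333, 0, 0, 0, 0.0333, 0, 0, 0, 0.0333, 0, 0, 0, 0.0167, 0, 0, 0, 0, 0, 0, 0, 0, 0])

```text
t: 15.35
tcp_pos: [0.6019, 0.0891, 0.1737]
eef_rot: [180.0, -0.0, 8.6]
contact_force: [0.7, -0.1, -1.7]
width: 0.061
grasp_force: 28.7
```

Call:
nudge_tcp(motion=[0, 0, 0.0083, 0, 0, 0, 0.0083, 0, 0, 0, 0.0083, 0, 0, 0, 0.0067, 0, 0, 0, 0, 0, 0, 0, 0, 0])

```text
t: 15.95
tcp_pos: [0.6016, 0.0896, 0.1541]
eef_rot: [180.0, 0.0, 8.6]
contact_force: [0.1, -0.2, -0.9]
width: 0.0612
grasp_force: 28.7
```

```bash
python3 -c "
from h import *
to(.601-.0089,.0883-.0013,.1468)"
```

```text
t 15.9 tcp [0.6016 0.0896 0.1541] [180.    0.    8.6] w 0.0612 F [ 0.1 -0.2 -0.9] move [-0.0098  0.0011  0.0073]
```

Scaled: -0.003 m is -0.005, -0.002 m is -0.0033.

Call:
nudge_tcp(motion=[-0.0033, 0.0017, 0.0033, 0, -0.005, 0, 0.0033, 0, -0.005, 0, 0.0033, 0, -0.0025, 0, 0.0017, 0, 0, 0, 0, 0, 0, 0, 0, 0])

```text
t: 16.55
tcp_pos: [0.593, 0.0871, 0.1476]
eef_rot: [180.0, -0.1, 8.6]
contact_force: [3.2, -1.7, 4.0]
width: 0.0614
grasp_force: 29.3
```

Call:
nudge_tcp(motion=[0, 0, 0.0067, 0, 0, 0, 0.0067, 0, 0, 0, 0.0067, 0, 0, 0, 0, 0, 0, 0, 0, 0])

```text
t: 17.05
tcp_pos: [0.5916, 0.0872, 0.1345]
eef_rot: [-180.0, 0.1, 8.6]
contact_force: [2.8, -0.4, -1.7]
width: 0.0616
grasp_force: 29.1
```

```bash
python3 -c "
from h import *
to(.601-.0089,.0883-.0013,.0768+.026+.020)"
```

```text
t 17.1 tcp [0.5916 0.0872 0.1345] [-1.8e+02  1.0e-01  8.6e+00] w 0.0616 F [ 2.8 -0.4 -1.7] move [0.0004 0.0002 0.0117]
```

Contact forces are low and the pot is pivoting as planned. I'll continue down.

Scaled: 0.004 m is 0.0067, 0.003 m is 0.005.

Call:
nudge_tcp(motion=[0, 0, 0.0067, 0, 0, 0, 0.0067, 0, 0, 0, 0.005, 0, 0, 0, 0, 0, 0, 0, 0, 0])

```text
t: 17.55
tcp_pos: [0.592, 0.0871, 0.1238]
eef_rot: [180.0, 0.1, 8.6]
contact_force: [2.1, -0.7, -2.7]
width: 0.0613
grasp_force: 29.2
```

Call:
nudge_tcp(motion=[0.0008, 0, 0.005, 0, 0.0008, 0, 0.0033, 0, 0, 0, 0, 0, 0, 0, 0, 0])

```text
t: 17.95
tcp_pos: [0.5932, 0.0872, 0.119]
eef_rot: [180.0, 0.0, 8.6]
contact_force: [2.1, -0.6, -0.6]
width: 0.0615
grasp_force: 29.1
```

```bash
python3 - <<'E'
from h import *
from station import ctrl, cams
to(.601-.0074,.0883-.0011,.1127)
a=cams.camera("scene");b=cams.camera("top")
o=np.hstack([cv2.resize(a["img"][190:270,170:250,::-1],(400,400),interpolation=2),cv2.resize(b["img"][120:200,150:230,::-1],(400,400),interpolation=2)])
cv2.imwrite("pics/g5.png",o)
E
```

```text
t 17.9 tcp [0.5932 0.0872 0.119 ] [180.    0.    8.6] w 0.0615 F [ 2.1 -0.6 -0.6] move [0.0004 0.0001 0.0063]
```

View pics/g5.png

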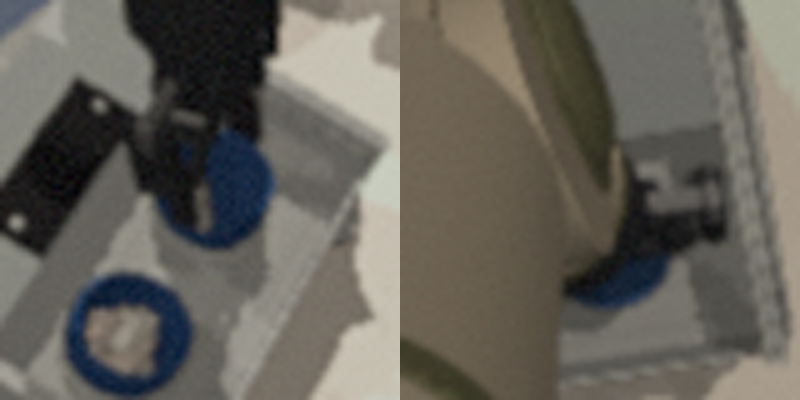

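The pot is tilted and nearly home, with its collar at about (212,227) in the scene view. I'll take small steps until it makes firm contact.

Scaled: 0.002 m is 0.0033.

Call:
nudge_tcp(motion=[0, 0, 0.0033, 0, 0, 0, 0.0033, 0, 0, 0, 0, 0, 0, 0, 0, 0])

```text
t: 18.45
tcp_pos: [0.5931, 0.0873, 0.1152]
eef_rot: [-180.0, 0.0, 8.6]
contact_force: [0.5, -0.7, 2.8]
width: 0.0613
grasp_force: 29.6
```

Call:
nudge_tcp(motion=[0, 0, 0.0025, 0, 0, 0, 0, 0, 0, 0, 0, 0])

```text
t: 18.75
tcp_pos: [0.5928, 0.0873, 0.1137]
eef_rot: [180.0, 0.1, 8.6]
contact_force: [-2.2, 0.9, 5.2]
width: 0.0615
grasp_force: 30.2
```

Call:
nudge_tcp(motion=[0, 0, 0.0025, 0, 0, 0, 0, 0, 0, 0, 0, 0])

```text
t: 19.05
tcp_pos: [0.5929, 0.0874, 0.1133]
eef_rot: [180.0, 0.0, 8.6]
contact_force: [-5.7, -0.5, 18.1]
width: 0.0612
grasp_force: 32.0
```

It's on the seat (18 N at z=0.1133). I'll relax, release and lift straight up.

Scaled: -0.001 m is -0.0017.

Call:
nudge_tcp(motion=[0, 0, -0.0017, 0, 0, 0, 0, 0])

```text
t: 19.25
tcp_pos: [0.5929, 0.0874, 0.1134]
eef_rot: [-180.0, 0.0, 8.6]
contact_force: [-4.1, 0.0, 9.6]
width: 0.0612
grasp_force: 31.2
```

Call:
nudge_tcp(motion=[0, 0, 0, 0, 0, 0, 0, 0, 0, 0, 0, 0, 0, 0, 0, 0], aperture=0.08)

```text
t: 19.65
tcp_pos: [0.5934, 0.0873, 0.113]
eef_rot: [180.0, 0.0, 8.6]
contact_force: [-0.3, 0.2, -0.7]
width: 0.0802
grasp_force: 0.0
```

Call:
nudge_tcp(motion=[0, 0, -0.0167, 0, 0, 0, -0.0333, 0, 0, 0, -0.05, 0, 0, 0, -0.05, 0, 0, 0, -0.05, 0, -0.05, 0.0667, 0, 0, -0.05, 0.0667, 0, 0, -0.05, 0.0667, 0, 0, -0.05, 0.0667, 0, 0, -0.05, 0.0667, 0, 0, 0, 0, 0, 0, 0, 0, 0, 0])

```text
t: 20.85
tcp_pos: [0.4746, -0.1341, 0.234]
eef_rot: [180.0, -0.1, 8.4]
contact_force: [0.1, -0.2, -0.2]
width: 0.0802
grasp_force: 0.0
```

Run:
```python
from h import *
from station import ctrl, cams
to(.64,.1472,.222)
a=cams.camera("scene");b=cams.camera("top")
for n,c in(("scene3",a),("top3",b)): pickle.dump(c,open(n+".pkl","wb"))
o=np.hstack([cv2.resize(a["img"][190:280,165:255,::-1],(400,400),interpolation=2),cv2.resize(b["img"][120:210,130:220,::-1],(400,400),interpolation=2)])
cv2.imwrite("pics/g6.png",o)
blue=lambda r,g,b:(b-r>25);E={}
for k,A,B in(("sug",(178,210,235,275),(130,168,150,195)),("pot",(195,230,208,250),(172,215,145,190))):
    e=[]
    for c,w in((a,A),(b,B)):
        x=big(win(c,*w,blue));f=cv2.fitEllipse(cv2.convexHull(x));e.append(f[0]);print(k,np.round(f[0]+f[1]+(f[2],),1))
    p,r=tri(a,e[0],b,e[1]);E[k]=p;print(k,p.round(4),np.round(r,2))
d=E["sug"]-E["pot"];print("diff",d.round(4),np.linalg.norm(d),np.degrees(np.arctan2(-d[0],d[1])))
```

```text
t 20.9 tcp [ 0.4746 -0.1341  0.234 ] [ 1.8e+02 -1.0e-01  8.4e+00] w 0.0802 F [ 0.1 -0.2 -0.2] move [ 0.2047 -0.2541  0.0121]
sug [195.  256.3  23.6  24.4 117.8]
sug [149.  175.1  25.9  26.3  77.1]
sug [0.5805 0.1906 0.0883] [0.56 0.56]
pot [212.4 227.9  22.1  22.8 109.4]
pot [191.3 168.2  25.3  26.   26.7]
pot [0.5966 0.0873 0.0889] [0.45 0.45]
diff [-0.0161  0.1032 -0.0007] 0.10449898240280289 8.880296681082843
```

View pics/g6.png

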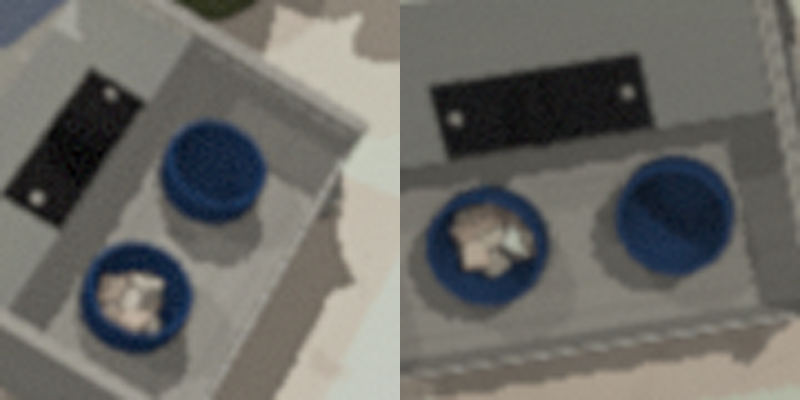

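The pot sits level with its sugar twin: the centres are 104.5 mm apart (104 expected) and the heights agree within 1 mm, so it is home. Next I'll close the cover.

Scaled: -0.0318 m is -0.053, 0.0256 m is 0.0427.

Call:
nudge_tcp(motion=[0.0427, -0.053, -0.005, 0, 0.0427, -0.053, -0.005, 0, 0.0427, -0.053, -0.005, 0, 0.0427, -0.053, -0.005, 0, 0.0427, -0.053, -0.005, 0, 0.0427, -0.053, -0.005, 0, 0.0427, -0.053, -0.005, 0, 0.0427, -0.053, 0, 0, 0, 0, 0, 0, 0, 0, 0, 0], aperture=0.04, squeeze=30)

```text
t: 21.95
tcp_pos: [0.6391, 0.1525, 0.2536]
eef_rot: [-180.0, 0.1, 8.9]
contact_force: [-0.5, -0.6, 0.1]
width: 0.0399
grasp_force: 0.0
```

```bash
python3 -c "
from h import *
to(.6405,.1472,.173)"
```

```text
t 21.9 tcp [0.6391 0.1525 0.2536] [-1.8e+02  1.0e-01  8.9e+00] w 0.0399 F [-0.5 -0.6  0.1] move [0.0007 0.0055 0.0806]
```

Scaled: 0.025 m is 0.0417, 0.02 m is 0.0333.

Call:
nudge_tcp(motion=[0.0012, 0.0092, 0, 0, 0, 0, 0.0417, 0, 0, 0, 0.0417, 0, 0, 0, 0.0333, 0, 0, 0, 0.0167, 0, 0, 0, 0, 0, 0, 0, 0, 0])

```text
t: 22.65
tcp_pos: [0.6413, 0.1435, 0.175]
eef_rot: [180.0, -0.0, 8.6]
contact_force: [-1.1, -0.5, 0.3]
width: 0.0401
grasp_force: 0.0
```

Call:
nudge_tcp(motion=[0, 0, 0, 0, 0, 0, 0, 0, 0, 0, 0, 0, 0, 0, 0, 0, 0, 0, 0, 0, 0, 0, 0, 0], aperture=0, squeeze=30)

```text
t: 23.25
tcp_pos: [0.641, 0.1471, 0.1757]
eef_rot: [-179.8, -0.1, 8.7]
contact_force: [-3.0, 6.7, 3.7]
width: 0.0128
grasp_force: 32.4
```

Gripped. I'll slide it down 0.12 m, with the last part in small steps.

Scaled: -0.009 m is -0.015, 0.0042 m is 0.007.

Call:
nudge_tcp(motion=[-0.015, 0, 0.007, 0, -0.015, 0, 0.007, 0, -0.015, 0, 0.007, 0, -0.015, 0, 0.007, 0, -0.015, 0, 0.007, 0, -0.015, 0, 0.007, 0, -0.015, 0, 0.007, 0, -0.015, 0, 0.007, 0, -0.015, 0, 0.007, 0, -0.015, 0, 0.007, 0, -0.015, 0, 0.007, 0, 0, 0, 0, 0, 0, 0, 0, 0])

```text
t: 24.55
tcp_pos: [0.542, 0.1319, 0.1289]
eef_rot: [-179.9, 0.0, 8.8]
contact_force: [-6.3, 7.4, 5.0]
width: 0.0132
grasp_force: 32.5
```

Call:
nudge_tcp(motion=[-0.0075, 0, 0.0035, 0, -0.0075, 0, 0.0035, 0, 0, 0, 0, 0, 0, 0, 0, 0])

```text
t: 24.95
tcp_pos: [0.5337, 0.1306, 0.125]
eef_rot: [-179.8, -0.1, 8.8]
contact_force: [-5.3, 7.9, 5.8]
width: 0.0129
grasp_force: 32.7
```

Call:
nudge_tcp(motion=[-0.006, 0, 0.0028, 0, -0.003, 0, 0.0013, 0, 0, 0, 0, 0, 0, 0, 0, 0])

```text
t: 25.35
tcp_pos: [0.5333, 0.1306, 0.1248]
eef_rot: [-179.8, -0.7, 8.7]
contact_force: [2.7, 7.6, 18.7]
width: 0.0134
grasp_force: 34.4
```

It hit the stop after 0.120 m of travel, so the cover is shut. I'll relax, release, clear away and check.

Scaled: 0.0035 m is 0.0058, -0.0016 m is -0.0027.

Call:
nudge_tcp(motion=[0.0058, 0, -0.0027, 0, 0, 0, 0, 0])

```text
t: 25.55
tcp_pos: [0.5335, 0.1306, 0.1249]
eef_rot: [-179.8, -0.2, 8.7]
contact_force: [-1.9, 8.0, 11.1]
width: 0.0131
grasp_force: 33.5
```

Call:
nudge_tcp(motion=[0, 0, 0, 0, 0, 0, 0, 0, 0, 0, 0, 0, 0, 0, -0.0333, 0, 0, 0, -0.05, 0, 0, 0, -0.0667, 0, 0, 0, -0.0667, 0, -0.0167, 0.075, 0, 0, -0.0167, 0.075, 0, 0, -0.0167, 0.075, 0, 0, -0.0167, 0.075, 0, 0, 0, 0.075, 0, 0, 0, 0.075, 0, 0, 0, 0, 0, 0, 0, 0, 0, 0, 0, 0, 0, 0], aperture=0.04)

```text
t: 27.15
tcp_pos: [0.5329, -0.1446, 0.2528]
eef_rot: [-180.0, 0.0, 8.6]
contact_force: [-0.8, 0.1, 0.3]
width: 0.0396
grasp_force: 0.0
```

Run:
```python
from h import *
from station import ctrl, cams
to(0.5,0,.3)
S,T=cams.camera("scene"),cams.camera("top")
cv2.imwrite("pics/end.png",np.hstack([cv2.resize(S["img"][130:330,125:345,::-1],(400,364),interpolation=2),cv2.resize(T["img"][90:290,90:310,::-1],(400,364),interpolation=2)]))
for n,c,w in(("S",S,(185,245,215,275)),("T",T,(140,205,168,210))):
    k=big(win(c,*w,lambda r,g,b:r+g+b<130));print(n,cv2.minAreaRect(k))
```

```text
t 27.1 tcp [ 0.5329 -0.1446  0.2528] [-180.     0.     8.6] w 0.0396 F [-0.8  0.1  0.3] move [-0.0108 -0.1479 -0.0471]
S ((220.99996948242188, 247.0), (14.062882423400879, 33.27072525024414), 30.963754653930664)
T ((173.11102294921875, 191.6846923828125), (15.046689987182617, 44.44642639160156), 80.78897094726562)
```

View pics/end.png

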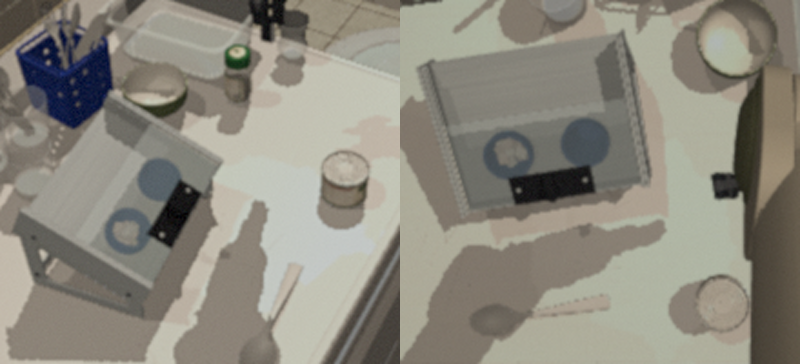

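The cover is shut over both pots, its black grip now at (173,192) in the top view, about 10 mm below where it started. The bystanders look undisturbed, so I'm handing in.

```bash
python3 -c "
from station import ctrl, cams
print(ctrl.hand_in())"
```

```text
the job is handed in; nothing more can be done
None
```

The blue pot is home in the empty cup, the cover is slid fully shut against its stop, the bystanders look undisturbed, and the job is handed in at about 27 s; hand-in gave no verdict, and I checked the pot's seating by camera position only, without measuring its tilt angle.

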